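# Switch on the tracing light box

## Task

Switch on the tracing light box by pressing its controls with the fingertips: first tip the power rocker fully over by pressing down its raised end, then push the round key fully in, and last push the long bar-shaped key fully in. Leave the square key alone, and do not pick up, shift or knock over the jar, tub and can standing around.

Things in the scene. Friction and masses are not known exactly. Their poses are not given: they have to be found in the camera images.
- light_box: Flat aluminium tracing light box, 300 (x) by 420 (y) by 60 mm high, fixed. Origin: centre of its underside, z up, x from the control strip (near edge) towards the white panel. Its top is the deck. Four controls, in changing places, stand in a row along y, 70 mm apart, 107 mm to -x of the origin, each black on its own grey plate 68 by 60 by 4 mm.
- rocker (a joint): Angle of the power rocker, a black paddle 56 mm long (along box x), 28 wide, 8 thick, on a pivot at mid-length along box y, 18 mm above the deck. About 0 = off: far end (box +x) up, near end down, tilted 0.22 rad. Grows as the far end is pressed down; 0.44 = fully over (on). Stays where left; moving it takes about 3 N at the raised end.
- rocker_raised_end (a point): Point on the rocker's upper face, on its centre line, 20 mm from the pivot towards the raised far end: where to press. 26 mm above the deck when off; it goes down by 9 mm to be fully over. Moves with the rocker.
- round_key (a joint): Travel in m of the round key, a black disc 38 mm in diameter. 0 = out, 0.007 = fully in. Pushing it takes about 3 N (up to 6 N when quick); it goes straight down 7 mm and latches in, staying where it was pushed to, with its face then still 11 mm above the deck.
- round_key_top (a point): Centre of the round key's upper face, 18 mm above the deck when out. Moves with the key.
- bar_key (a joint): Travel in m of the long bar-shaped key, a black bar 52 mm long (along the box's x) by 16 mm wide. 0 = out, 0.007 = fully in. Pushing it takes about 3 N (up to 6 N when quick); it goes straight down 7 mm and latches in, staying where it was pushed to, with its face then still 11 mm above the deck.
- bar_key_top (a point): Centre of the bar key's upper face, 18 mm above the deck when out. Moves with the key.
- square_key (a joint): Travel in m of the square key, 28 by 28 mm, black; to be left alone. 0 = out. It looks and latches like the other keys.
- square_key_top (a point): Centre of the square key's upper face, 18 mm above the deck when out.
- paint_jar: Loose capped glass jar, 48 mm in diameter, 52 mm high, standing on the drawing panel, at least 120 mm behind the line of controls. Origin at the centre of its underside.
- tub: Loose empty white tub, 92 mm across the rim, 105 mm high, on the table beside the box's +y end. Origin at the centre of its underside.
- can: Loose drinks can, 66 mm in diameter, 115 mm high, on the table beside the box's -y end. Origin at the centre of its underside.

How it is judged:
On the way, in this order (a step that is already met when the one before it is completed fails the run):
1. the power rocker is tipped fully over (value of joint rocker above 0.37 rad), for 0.2 s.
2. the round key is pushed fully in (value of joint round_key above 0.0055 m), for 0.2 s.
3. the bar-shaped key is pushed fully in (value of joint bar_key above 0.0055 m), for 0.2 s.
At the end, for the whole second after the job is handed in: The rocker is tipped over (above 0.37 of 0.44 rad), the round and the bar-shaped keys are in (above 5.5 of 7 mm), the square key is out (below 3 mm), and the jar, tub and can stand upright within 20 mm of where they were (value of joint rocker above 0.37 rad and value of joint each of round_key, bar_key above 0.0055 m and value of joint square_key below 0.003 m and distance of each of paint_jar, tub, can from where it was at the start of the episode below 0.02 m and angle between each of paint_jar, tub, can's own z axis and vertical below 0.2 rad); the robot touches nothing.
It fails at once if the round key is pushed in before the rocker is on (value of joint round_key above 0.003 m and value of joint rocker below 0.33 rad).
It fails at once if the bar-shaped key is pushed in before the round key (value of joint bar_key above 0.003 m and value of joint round_key below 0.005 m).
It fails at once if the square key is pushed (value of joint square_key above 0.003 m).
It fails at once if a bystander is lifted, carried, shifted or knocked over (distance of any of paint_jar, tub, can from where it was at the start of the episode above 0.02 m or angle between any of paint_jar, tub, can's own z axis and vertical above 0.5 rad).
It also fails if it takes over 54 s, if anything falls off the work surface, if the arm or the gripper's body presses on something with over 40 N, if the wrist force passes 120 N, or if a joint passes its speed limit or range.

## Robot

A 6-joint arm with a two-finger parallel gripper is mounted at the origin on the work surface. World frame = base frame: x ahead of the robot, y to its left, z up, the work surface at z = 0. Lengths are in m, angles in rad, forces in N, time in s.
With the tool pointing down it reaches from about 0.3 to 0.775 m from the base axis. Payload 14.6 kg.
Tool frame: the origin (TCP) lies midway between the tips of the shut fingers; the grasp point (between the pads) lies 19 mm behind it (ctrl.pinch_z is the distance from the TCP to the grasp point, in m); z points along the fingers, y is the line along which they close (so a half turn about z gives the same grasp; the last joint's range is limited). The gripper opens to 94 mm and grips with 3 to 60 N. Pads are 16 mm wide; open, the fingers measure 119 mm over their backs; the gripper's body (75 mm by 177 mm) begins 78 mm behind the grasp point.
Start: joints at [-1.355, 0.3, 1.521, -0, 1.321, -0.067], TCP at [0.153, -0.528, 0.205] pointing down, gripper open.
Joint ranges: [-3.03, 3.03], [-0.79, 2.21], [0.23, 2.52], [-1.04, 4.18], [0, 3.07], [-2.55, 2.55]. Speed limits (rad/s): [2.22, 2.22, 2.57, 3.14, 3.14, 3.14].

## Interface

Orientations are given as [roll, pitch, yaw] about the fixed x, y, z axes, in that order (R = Rz(yaw) Ry(pitch) Rx(roll)).
In Python, from station import ctrl gives the robot as it stands.
- The arm moves only by the tool jog_arm, never from a script. Its argument "motion" is a list of rows, each a list of 7 numbers: the shift along the tool's x, y, z in m, then the turn, a rotation vector about the tool's x, y, z in rad, then the opening, from -1 (shut) to 1 (fully open). In form: [[tx, ty, tz, rx, ry, rz, gripper], ...]. A call has 1 to 5 rows; each row shifts and turns the commanded pose from where the row before left it, along the tool's axes as they then stand; what a row does not reach is not made up. A row lasts 1/10 s, in which the tool goes at most 50 mm and 8.59 degrees, less where a joint would pass 70% of its speed; a pose out of reach is approached as far as the arm can. A call is refused whole if a number of a shift passes 0.05 or a number of a turn 0.15, either way. A call with a gripper value outside its range is refused whole. The fingers move at their own pace and stop on an object; "squeeze" is the grip in N (left out, the last holds). Time passes only in rows, so rows that do not move let the fingers close. It gives the time, the measured TCP pose, the force, the opening and the grip force at its end, in the units of the state.
- ctrl.get_obs(): the state, without advancing time (a new reading comes with each control period).
- ctrl.camera(name): name is "scene" or "top" or "wrist"; returns the picture (420x560x3 uint8, red, green, blue); there is no depth.
- ctrl.camera_model(name): a dict with "intrinsics" (3x3 intrinsics, pixels), "k1" (the pictures are not rectified: a ray, as slopes to the right and down, at radius r is drawn at 1 + k1 r^2 times it, then the intrinsics apply), "rvec" (rotation vector, rad) and "tvec" (3), from world to camera coordinates, as OpenCV has them. Camera axes: x right, y down, z forward; pixel columns grow to the right and rows downward; lengths in m; the calibration is good to about 2 mm. A picture is of the moment at which its call begins: read the wrist's pose just before it. camera_model takes no time and is no camera call; for the wrist camera it gives the pose at the moment of the call.
- ctrl.hand_in(): hands the job in; it is judged then, once.
The state is a dict: "time_s": time; "qpos": joint angles; "joint_vel": joint speeds; "tau": joint torques, N m; "ee_pos": TCP position; "eef_rot": TCP orientation; "force": force on the tool from outside, world axes, zero at the start; "moment": the same for the moment, N m; "grip_width": finger opening in m; "grip_force": force on a finger pad.
Only numpy, scipy, OpenCV 4.12 (cv2) and the standard library are available. Lean on these libraries where they do the work, as an engineer would, in place of code of your own. Each camera call takes 0.05 s, during which the arm holds its last target. There are 200 camera calls.

## Working session

There is one attempt and no reset: what is moved stays moved. The work goes in short steps, Python scripts to look and compute and a tool call to move; the robot and the scene stay as the last step left them, time stands still between calls to the robot, and variables do not carry over. Pictures are saved under pics/ and viewed, at most 10 in all, crops included, and the job is handed in when it is done.

Besides the shell and the picture viewer there is one more tool, called after ">>>" in YAML: its name, and indented under it one key for each argument. jog_arm: Moves the arm, as the interface text tells. Its arguments: {"type":"object","properties":{"motion":{"type":"array"},"squeeze":{"type":"number"}},"required":["motion"]}

```bash
mkdir -p pics; cat > h.py <<'E'
import numpy as np, cv2
from station import ctrl
def save(n,f):
    m=ctrl.camera_model(n); im=ctrl.camera(n); cv2.imwrite('pics/'+f,im[:,:,::-1]); return m
def pix2w(m,uv,z):
    K=np.array(m['intrinsics']);k=m['k1']
    R=cv2.Rodrigues(np.array(m['rvec'],float))[0];t=np.array(m['tvec'],float).ravel()
    d=np.array([k,0,0,0],float)
    p=cv2.undistortPoints(np.array([[uv]],float),K,d)[0,0]
    r=R.T@np.array([p[0],p[1],1]);c=-R.T@t
    return c+r*(z-c[2])/r[2]
def w2pix(m,P):
    return cv2.projectPoints(np.array(P,float).reshape(-1,3),np.array(m['rvec'],float),np.array(m['tvec'],float),np.array(m['intrinsics'],float),np.array([m['k1'],0,0,0],float))[0].reshape(-1,2)
E
python3 - <<'E'
from h import *
import pickle
m={n:save(n,n+'0.png') for n in('scene','top')}
pickle.dump(m,open('m.pkl','wb'))
print(ctrl.get_obs());print(m)
E
```

```text
{'time_s': 0.1, 'qpos': array([-1.35458843e+00,  3.00402463e-01,  1.52150561e+00,  2.09286390e-05,
        1.32068336e+00, -6.66211081e-02]), 'joint_vel': array([ 0.00025195, -0.00172142, -0.00072784, -0.00133802,  0.00145488,
       -0.00127325]), 'tau': array([ 1.60137799e-03, -5.32643044e+01, -3.53283906e+01,  7.09547242e-02,
        2.34884291e-02, -5.12893621e-05]), 'ee_pos': array([ 0.15343319, -0.5279302 ,  0.2049559 ]), 'eef_rot': array([-3.14059744e+00, -8.67176894e-05,  2.82823768e-01]), 'force': array([ 0.41470298,  0.84436391, -0.42611409]), 'moment': array([ 0.04040892, -0.02936559, -0.06016065]), 'grip_force': 0.0, 'grip_width': 0.09385879015949376}
{'scene': {'intrinsics': array([[438.61666866,   0.        , 283.86595391],
       [  0.        , 438.61666866, 211.37442002],
       [  0.        ,   0.        ,   1.        ]]), 'k1': -0.07364062113177818, 'rvec': array([ 0.80944627,  2.76874658, -0.78429065]), 'tvec': array([ 0.45359393, -0.25524078,  1.36687967])}, 'top': {'intrinsics': array([[389.08732927,   0.        , 272.41024134],
       [  0.        , 389.08732927, 210.73221944],
       [  0.        ,   0.        ,   1.        ]]), 'k1': 0.01727751163308237, 'rvec': array([ 2.11389004, -2.14481778,  0.23654304]), 'tvec': array([0.02967906, 0.5857405 , 0.95837357])}}
```

View pics/top0.png

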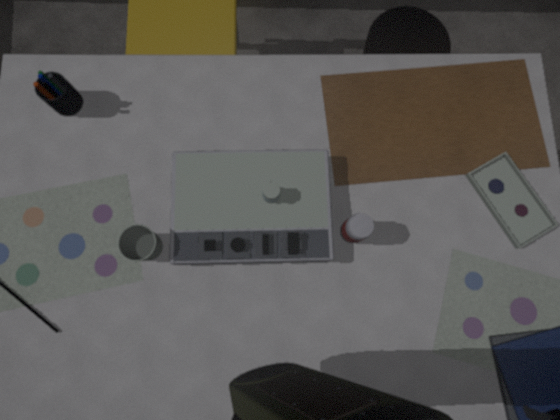

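View pics/scene0.png

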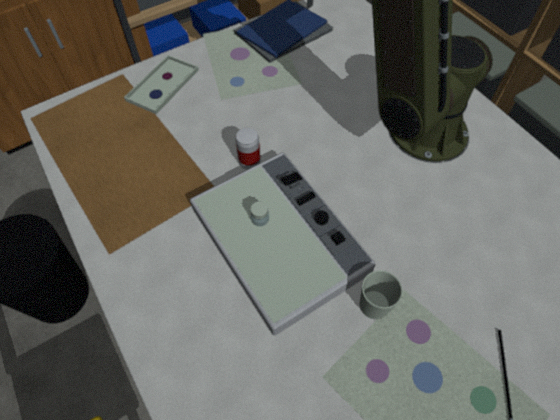

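The top view shows, left (+y) to right, the square key (210,245), round key (238,244), bar key (268,244) and rocker (294,243). The tub is at (140,243), the can at (357,228) and the jar at (271,191). The scene view agrees with this order. Next I'll enlarge the control strip.

```bash
python3 - <<'E'
from h import *
import pickle
m=pickle.load(open('m.pkl','rb'))
a=cv2.imread('pics/top0.png')[222:272,165:340]; a=cv2.resize(a,None,fx=4.5,fy=4.5,interpolation=cv2.INTER_CUBIC)
b=cv2.imread('pics/scene0.png')[150:280,260:390]; b=cv2.resize(b,None,fx=2.7,fy=2.7,interpolation=cv2.INTER_CUBIC)
c=np.zeros((a.shape[0]+b.shape[0],a.shape[1],3),np.uint8);c[:a.shape[0]]=a;c[a.shape[0]:,:b.shape[1]]=b
c=np.clip(c.astype(float)*1.8,0,255).astype(np.uint8)
cv2.imwrite('pics/crop.png',c);print(c.shape)
for n,uv,z in[('sq',(210,245),.078),('rd',(238,244),.078),('bar',(268,244),.078),('rk',(294,243),.08),('TL',(173,151),.06),('TR',(329,150),.06),('BR',(331,259),.06),('BL',(172,262),.06)]: print(n,pix2w(m['top'],uv,z).round(4))
for n,uv,z in[('sq',(338,238),.078),('rd',(321,217),.078),('bar',(306,198),.078),('rk',(291,179),.08)]: print(n,pix2w(m['scene'],uv,z).round(4))
E
```

```text
(576, 788, 3)
sq [0.4965 0.1794 0.078 ]
rd [0.498  0.1095 0.078 ]
bar [0.4969 0.0342 0.078 ]
rk [ 0.4983 -0.0311  0.08  ]
TL [0.7511 0.2835 0.06  ]
TR [ 0.7506 -0.1341  0.06  ]
BR [ 0.4584 -0.126   0.06  ]
BL [0.457  0.2764 0.06  ]
sq [0.4985 0.1853 0.078 ]
rd [0.4991 0.1134 0.078 ]
bar [0.4988 0.0452 0.078 ]
rk [ 0.4993 -0.0255  0.08  ]
```

View pics/crop.png

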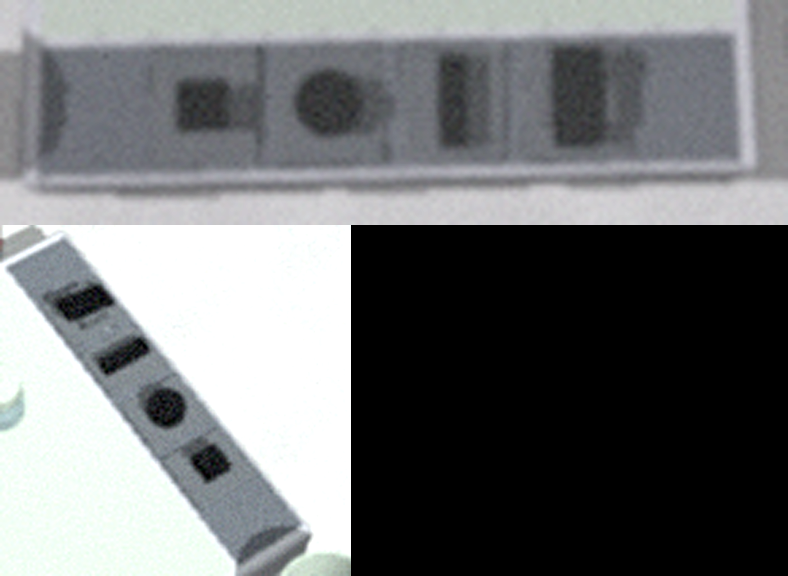

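The rocker is the widest paddle, at far right in the crop at (580,97). The bar is at (454,100), the round key at (329,103) and the square key at (203,105). The spacing comes out at about 70 mm and the box yaw at about 0. World estimates are x ≈ 0.498, and y ≈ −0.028 (rocker), 0.043 (bar), 0.112 (round). I'll move now with the fingers shut.

>>> jog_arm:
  motion:
    - [0, 0, 0, 0, 0, 0.1415, -1]
    - [0, 0, 0, 0, 0, 0.1415, -1]
    - [0.03, -0.04, 0, 0, 0, 0, -1]
    - [0.03, -0.04, 0, 0, 0, 0, -1]
    - [0.03, -0.04, 0, 0, 0, 0, -1]
  squeeze: 20

```text
time_s: 0.6
ee_pos: [0.244, -0.4065, 0.205]
eef_rot: [-3.141, 0.0, -0.001]
force: [1.2, -1.3, 0.2]
grip_width: 0.0573
grip_force: 0.0
```

>>> jog_arm:
  motion:
    - [0.03, -0.04, 0, 0, 0, 0, -1]
    - [0.03, -0.04, 0, 0, 0, 0, -1]
    - [0.03, -0.04, 0, 0, 0, 0, -1]
    - [0.03, -0.04, 0, 0, 0, 0, -1]
    - [0.03, -0.04, 0, 0, 0, 0, -1]

```text
time_s: 1.1
ee_pos: [0.3942, -0.2063, 0.2055]
eef_rot: [3.142, 0.0, -0.0]
force: [2.1, -0.5, -0.4]
grip_width: 0.0175
grip_force: 0.0
```

>>> jog_arm:
  motion:
    - [0.03, -0.04, 0, 0, 0, 0, -1]
    - [0.03, -0.04, 0, 0, 0, 0, -1]
    - [0.03, -0.04, 0, 0, 0, 0, -1]
    - [0.03, -0.04, 0, 0, 0, 0, -1]
    - [0, 0, 0, 0, 0, 0, -1]

```text
time_s: 1.6
ee_pos: [0.5154, -0.0441, 0.2047]
eef_rot: [-3.141, 0.001, 0.005]
force: [-0.0, -0.9, 0.3]
grip_width: 0.0003
grip_force: 0.0
```

```bash
python3 - <<'E'
from h import *
import pickle
m=save('wrist','w0.png');pickle.dump(m,open('mw.pkl','wb'))
a=cv2.imread('pics/w0.png');cv2.imwrite('pics/w0b.png',np.clip(a*1.8,0,255).astype(np.uint8))
print(ctrl.get_obs()['ee_pos'],w2pix(m,[[.518,-.028,.086],[.498,.043,.078],[.498,.112,.078],[.498,.182,.078]]))
E
```

```text
[ 0.51416602 -0.04615177  0.20469215] [[262.55420978 204.20709348]
 [192.98990247 221.22346009]
 [126.12786916 220.86198961]
 [ 60.76757218 220.4615728 ]]
```

View pics/w0b.png

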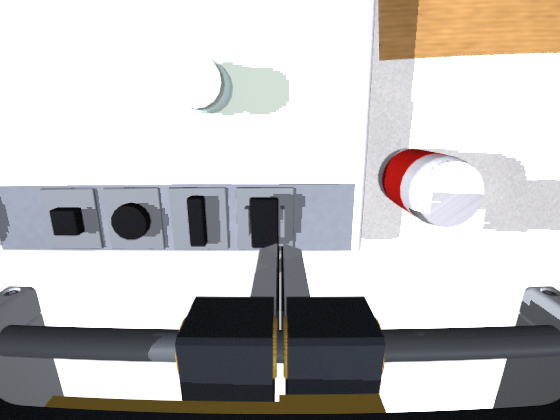

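The wrist view shows the rocker at (264,220), bar (197,218), round (131,220) and square (67,221). The fingertips are just right of the rocker. This puts y about 3 mm lower: rocker −0.030, bar 0.040, round 0.109.

>>> jog_arm:
  motion:
    - [0.006, -0.016, 0.03, 0, 0, 0, -1]
    - [0, 0, 0.03, 0, 0, 0, -1]
    - [0, 0, 0.03, 0, 0, 0, -1]
    - [0, 0, 0.018, 0, 0, 0, -1]
    - [0, 0, 0, 0, 0, 0, -1]

```text
time_s: 2.15
ee_pos: [0.5178, -0.0331, 0.0952]
eef_rot: [-3.141, 0.005, -0.001]
force: [0.8, 0.2, 0.1]
grip_width: 0.0004
grip_force: 0.0
```

>>> jog_arm:
  motion:
    - [0.003, -0.003, 0.004, 0, 0, 0, -1]
    - [0, 0, 0.004, 0, 0, 0, -1]
    - [0, 0, 0.004, 0, 0, 0, -1]
    - [0, 0, 0.003, 0, 0, 0, -1]
    - [0, 0, 0, 0, 0, 0, -1]

```text
time_s: 2.65
ee_pos: [0.5227, -0.0293, 0.0825]
eef_rot: [3.142, -0.0, -0.0]
force: [0.1, 0.7, 0.3]
grip_width: 0.0004
grip_force: 0.2
```

>>> jog_arm:
  motion:
    - [0, 0, 0.002, 0, 0, 0, -1]
    - [0, 0, 0.001, 0, 0, 0, -1]
    - [0, 0, 0.001, 0, 0, 0, -1]
    - [0, 0, 0, 0, 0, 0, -1]

```text
time_s: 3.05
ee_pos: [0.5228, -0.0292, 0.0785]
eef_rot: [3.142, -0.001, -0.0]
force: [4.8, -0.8, 2.7]
grip_width: 0.0003
grip_force: 1.6
```

>>> jog_arm:
  motion:
    - [0, 0, 0.001, 0, 0, 0, -1]
    - [0, 0, 0.001, 0, 0, 0, -1]
    - [0, 0, 0.001, 0, 0, 0, -1]
    - [0, 0, 0, 0, 0, 0, -1]

```text
time_s: 3.45
ee_pos: [0.5232, -0.0293, 0.0775]
eef_rot: [3.141, -0.002, -0.0]
force: [-6.2, -0.1, 26.5]
grip_width: 0.0004
grip_force: 12.2
```

>>> jog_arm:
  motion:
    - [0, 0, 0.001, 0, 0, 0, -1]
    - [0, 0, 0.001, 0, 0, 0, -1]
    - [0, 0, 0, 0, 0, 0, -1]

```text
time_s: 3.75
ee_pos: [0.5234, -0.0293, 0.077]
eef_rot: [3.141, -0.003, -0.0]
force: [-14.7, 2.0, 45.2]
grip_width: 0.0005
grip_force: 20.7
```

The force climbs hard at z = 0.077, so the rocker is on its stop. I'll lift and go over to the round key.

>>> jog_arm:
  motion:
    - [0, 0, -0.02, 0, 0, 0, -1]
    - [0, 0, -0.03, 0, 0, 0, -1]
    - [-0.008, -0.046, 0, 0, 0, 0, -1]
    - [-0.008, -0.046, 0, 0, 0, 0, -1]
    - [-0.008, -0.046, 0, 0, 0, 0, -1]

```text
time_s: 4.25
ee_pos: [0.4975, 0.11, 0.1232]
eef_rot: [3.141, 0.001, -0.001]
force: [0.4, -0.1, -0.4]
grip_width: 0.0003
grip_force: 0.0
```

>>> jog_arm:
  motion:
    - [0, 0, 0, 0, 0, 0, -1]
    - [0, 0, 0, 0, 0, 0, -1]

```text
time_s: 4.45
ee_pos: [0.498, 0.1094, 0.123]
eef_rot: [3.141, 0.001, 0.002]
force: [-0.3, -0.1, -0.1]
grip_width: 0.0005
grip_force: 0.0
```

```bash
python3 - <<'E'
from h import *
m=save('wrist','w1.png')
a=cv2.imread('pics/w1.png');cv2.imwrite('pics/w1b.png',np.clip(a*1.5,0,255).astype(np.uint8))
o=ctrl.get_obs();print(o['ee_pos'],o['force'],w2pix(m,[o['ee_pos'],[.499,.109,.078],[.499,.040,.078],[.499,.179,.078]]))
E
```

```text
[0.49826854 0.10846627 0.12305021] [ 0.08956089  0.17444633 -0.13282813] [[280.34833763 255.4772253 ]
 [279.46315986 230.43145106]
 [371.78410848 230.46772876]
 [185.74783379 230.22757386]]
```

View pics/w1b.png

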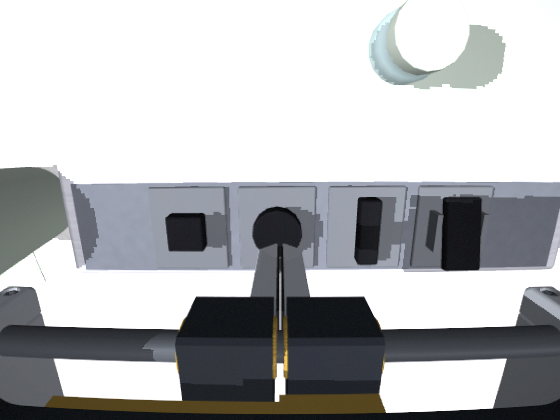

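The wrist view shows the round key centred at (277,231), 2–3 px from prediction, so I'm aligned. The bar at (369,230) gives y ≈ 0.042, and the rocker has visibly flipped. I'll press the round key.

>>> jog_arm:
  motion:
    - [0, 0, 0.02, 0, 0, 0, -1]
    - [0, 0, 0.018, 0, 0, 0, -1]
    - [0, 0, 0.004, 0, 0, 0, -1]
    - [0, 0, 0.003, 0, 0, 0, -1]
    - [0, 0, 0.002, 0, 0, 0, -1]

```text
time_s: 5.0
ee_pos: [0.499, 0.1082, 0.0769]
eef_rot: [3.141, -0.001, -0.001]
force: [-0.6, -2.2, 3.1]
grip_width: 0.0002
grip_force: 1.4
```

>>> jog_arm:
  motion:
    - [0, 0, 0.002, 0, 0, 0, -1]
    - [0, 0, 0.002, 0, 0, 0, -1]
    - [0, 0, 0.001, 0, 0, 0, -1]
    - [0, 0, 0.001, 0, 0, 0, -1]
    - [0, 0, 0, 0, 0, 0, -1]

```text
time_s: 5.5
ee_pos: [0.499, 0.1088, 0.0711]
eef_rot: [3.142, -0.001, -0.0]
force: [-0.9, -2.9, 7.6]
grip_width: 0.0005
grip_force: 3.8
```

>>> jog_arm:
  motion:
    - [0, 0, 0.001, 0, 0, 0, -1]
    - [0, 0, 0.001, 0, 0, 0, -1]
    - [0, 0, 0.001, 0, 0, 0, -1]
    - [0, 0, 0, 0, 0, 0, -1]

```text
time_s: 5.9
ee_pos: [0.4993, 0.1088, 0.0704]
eef_rot: [3.142, -0.002, 0.0]
force: [-13.9, -4.5, 37.6]
grip_width: 0.0004
grip_force: 18.9
```

The round key has bottomed. Next is the bar key at y = 0.042.

>>> jog_arm:
  motion:
    - [0, 0, -0.02, 0, 0, 0, -1]
    - [0, 0, -0.02, 0, 0, 0, -1]
    - [0, 0.034, 0, 0, 0, 0, -1]
    - [0, 0.033, 0, 0, 0, 0, -1]
    - [0, 0, 0, 0, 0, 0, -1]

```text
time_s: 6.4
ee_pos: [0.4985, 0.0395, 0.1075]
eef_rot: [3.142, 0.0, -0.003]
force: [0.3, -0.1, 0.4]
grip_width: 0.0005
grip_force: 0.0
```

>>> jog_arm:
  motion:
    - [0, 0, 0.02, 0, 0, 0, -1]
    - [0, 0, 0.01, 0, 0, 0, -1]
    - [0, 0, 0.003, 0, 0, 0, -1]
    - [0, 0, 0.002, 0, 0, 0, -1]
    - [0, 0, 0.002, 0, 0, 0, -1]

```text
time_s: 6.9
ee_pos: [0.4987, 0.0422, 0.0709]
eef_rot: [-3.141, -0.0, 0.0]
force: [-6.2, 0.9, 20.0]
grip_width: 0.0005
grip_force: 10.0
```

>>> jog_arm:
  motion:
    - [0, 0, 0.001, 0, 0, 0, -1]
    - [0, 0, 0.001, 0, 0, 0, -1]
    - [0, 0, 0.001, 0, 0, 0, -1]
    - [0, 0, 0, 0, 0, 0, -1]

```text
time_s: 7.3
ee_pos: [0.4989, 0.0422, 0.0704]
eef_rot: [-3.141, -0.001, 0.0]
force: [-17.4, 0.9, 37.3]
grip_width: 0.0004
grip_force: 18.6
```

The bar key has bottomed at the same height. I'll lift clear and check.

>>> jog_arm:
  motion:
    - [0, 0, -0.03, 0, 0, 0, -1]
    - [0, 0, -0.04, 0, 0, 0, -1]
    - [0, 0, -0.04, 0, 0, 0, -1]
    - [-0.02, 0, -0.02, 0, 0, 0, -1]
    - [-0.03, 0, 0, 0, 0, 0, -1]

```text
time_s: 7.8
ee_pos: [0.4497, 0.042, 0.2004]
eef_rot: [-3.141, -0.006, -0.0]
force: [1.1, -0.4, -1.7]
grip_width: 0.0006
grip_force: 0.0
```

>>> jog_arm:
  motion:
    - [0, 0, 0, 0, 0, 0, -1]
    - [0, 0, 0, 0, 0, 0, -1]
    - [0, 0, 0, 0, 0, 0, -1]

```text
time_s: 8.1
ee_pos: [0.4492, 0.0419, 0.1975]
eef_rot: [-3.142, -0.0, -0.0]
force: [-0.4, -0.2, 0.5]
grip_width: 0.0006
grip_force: 0.0
```

```bash
python3 - <<'E'
from h import *
save('wrist','w2.png')
a=cv2.imread('pics/w2.png');cv2.imwrite('pics/w2b.png',np.clip(a*1.5,0,255).astype(np.uint8))
o=ctrl.get_obs();print(o['ee_pos'],o['force'])
E
```

```text
[0.44912066 0.04183787 0.1972861 ] [-0.39803958 -0.39923527  1.38231821]
```

View pics/w2b.png

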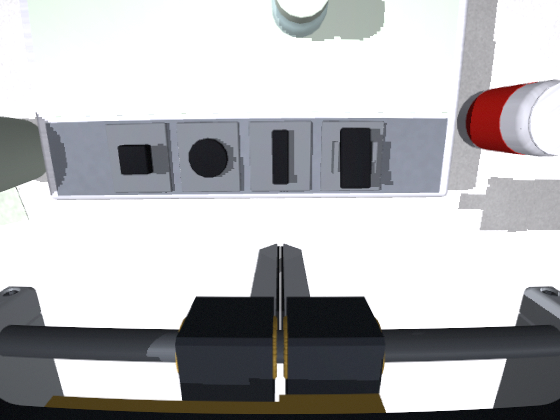

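The round key (208,158) and bar (281,157) show shorter side walls and shadows than the untouched square key (135,159). The rocker (355,157) is tipped over, the bystanders are in place and the arm is clear.

```bash
python3 -c "
from station import ctrl
print(ctrl.hand_in())"
```

```text
the job is handed in; nothing more can be done
None
```

I tipped the rocker over, then pushed the round key and the bar key fully in. The square key and the jar, tub and can were left alone, and the job is handed in (no verdict was returned).

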